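# Unlock the scale and load its check weights

### The job

Get the sample scale ready for its check: first pull the transport-lock plug out of the socket beside the scale and put it in the white dish. Then take every check weight off its safety hook, pressing the hook's sprung keeper back with the weight's own bar so that it can be lifted out, and stand all the weights upright together on the scale's steel pan, letting go of each. Keep the weights off the scale while it is locked, and leave the mug, the scoop and the loose colour disc where they are.

Things in the scene. Friction and masses are not known exactly. Their poses are not given: they have to be found in the camera images.
- hook_1 (a point): Seat of hook 1: where the bar axis of a hung weight lies, 115 mm above the counter; x towards the rack's back, y along the row (to hook 1's end), z up. Hook 10 mm wide (y), steel. Side view, mm from here: level prong x -14 to +60, z -12 to -4; upright tip x -14 to -6, z up to +18; lip turning back from the tip over the seat, x -14 to +6, z +10 to +18.
- hook_2 (a point): Seat of hook 2, as hook 1. The hooks stand 90 mm apart in order 1, 2, 3, 4 towards -y, pointing to -x (to the robot), on a fixed rack: grey back plate 320 mm wide, 135 mm high, its front 60 mm behind the seats (+x), on a foot 35 to 110 mm behind the seats. Below the hooks in front of that is only the counter; weights hang 29 mm above it.
- hook_3 (a point): Seat of hook 3, as hook 1.
- hook_4 (a point): Seat of hook 4, as hook 1.
- keeper_1 (a joint): Sprung keeper of hook 1: upright brass plate, 12 mm wide, z -3 to +22 mm from the seat, front face at x = +9 mm from the seat when closed. It slides level towards the back plate (+x of the hook): m, 0 closed, 0.016 fully back; 2 N starts it, 5.2 N at the end; springs shut. Closed, only 3 mm are open behind the lip, and the lip covers the bar, so a weight cannot be lifted out.
- keeper_2 (a joint): Sprung keeper of hook 2, as that of hook 1. Pushing the seated bar (8 mm thick) back to x = +12 to +18 mm from the seat drives the keeper back and brings the bar clear behind the lip; held there, the weight lifts straight up. With the bar 24 to 36 mm above its seat it is over the lip and the weight can be drawn forwards (-x) off the hook, by 50 mm or more.
- keeper_3 (a joint): Sprung keeper of hook 3, as that of hook 1 (m, 0 closed, 0.016 fully back).
- keeper_4 (a joint): Sprung keeper of hook 4, as that of hook 1 (m, 0 closed, 0.016 fully back).
- weight_1_bar (a point): Check weight 1, on hook 1 at the start (None if absent; 3 or 4 alike are there): middle of its round hang bar; z up, y along the bar. Two upright flat strips, 10 mm wide (x), outer faces at y = +-18 mm (grasp across these 36 mm), end 6 mm above the bar axis. Hook passes under the bar between the strips; their outsides are free. 48 mm clear from bar down to the round part.
- weight_1_foot (a point): Middle of the underside of check weight 1, 86 mm below its bar's axis; axes as its bar. Steel body 40 mm in diameter, 34 mm high, 0.18 to 0.35 kg.
- weight_2_bar (a point): Check weight 2, on hook 2 at the start (None if absent; 3 or 4 alike are there): middle of its round hang bar; z up, y along the bar. Two upright flat strips, 10 mm wide (x), outer faces at y = +-18 mm (grasp across these 36 mm), end 6 mm above the bar axis. Hook passes under the bar between the strips; their outsides are free. 48 mm clear from bar down to the round part.
- weight_2_foot (a point): Middle of the underside of check weight 2, 86 mm below its bar's axis; axes as its bar. Steel body 40 mm in diameter, 34 mm high, 0.18 to 0.35 kg.
- weight_3_bar (a point): Check weight 3, on hook 3 at the start (None if absent; 3 or 4 alike are there): middle of its round hang bar; z up, y along the bar. Two upright flat strips, 10 mm wide (x), outer faces at y = +-18 mm (grasp across these 36 mm), end 6 mm above the bar axis. Hook passes under the bar between the strips; their outsides are free. 48 mm clear from bar down to the round part.
- weight_3_foot (a point): Middle of the underside of check weight 3, 86 mm below its bar's axis; axes as its bar. Steel body 40 mm in diameter, 34 mm high, 0.18 to 0.35 kg.
- weight_4_bar (a point): Check weight 4, on hook 4 at the start (None if absent; 3 or 4 alike are there): middle of its round hang bar; z up, y along the bar. Two upright flat strips, 10 mm wide (x), outer faces at y = +-18 mm (grasp across these 36 mm), end 6 mm above the bar axis. Hook passes under the bar between the strips; their outsides are free. 48 mm clear from bar down to the round part.
- weight_4_foot (a point): Middle of the underside of check weight 4, 86 mm below its bar's axis; axes as its bar. Steel body 40 mm in diameter, 34 mm high, 0.18 to 0.35 kg.
- balance: Grey battery scale, 200 x 150 x 29 mm, fixed, display at its -x end (towards the robot); origin at counter level at its middle, z up.
- pan (a point): Middle of the top of the steel pan on the scale, 29 mm above the counter; axes as the scale. The pan is 128 x 128 mm.
- socket_mouth (a point): Middle of the mouth of the lock socket, a grey block 48 x 48 mm, 34 mm high, at the scale's +y side; z up, the plug is drawn out straight up.
- plug_handle (a point): Transport-lock plug, 40 g: middle of its square black handle, 24 x 24 mm, 32 mm high; z from pin to handle. Below the handle a steel pin, 14 mm thick, 27 mm long (plug 59 mm in all). Seated, upright: this point 16 mm above the socket mouth, handle on the block. A sprung detent holds it: about 5 to 12 N to start, free after about 10 mm; pin out of the block after 27 mm.
- dish_mid (a point): Loose white dish, 130 mm across, rim 14 to 16 mm high: the middle of its floor, 8 mm above the counter.
- mug: Loose bystander: white mug, 85 x 116 x 91 mm, behind the scale; origin at its underside. Leave alone.
- scoop: Loose bystander: cast aluminium bean scoop, 62 x 186 x 56 mm, right of the scale, before the roaster; origin at its underside. Leave alone.
- disc_1: Loose bystander: flat brown colour disc, 39 mm across, 10 mm high, between the scale and the rack; origin at its underside. Leave alone.
There are look-alikes about, which are no part of the job. What is shaped like the part that bears weight_3_bar but blue or pink is not meant.

How it is judged:
On the way, in this order (a step that is already met when the one before it is completed fails the run):
1. the lock plug has been pulled out of its socket (distance between plug_handle and socket_mouth above 0.045 m), for 0.1 s.
2. the lock plug is in the white dish, let go (horizontal distance between plug_handle and dish_mid below 0.05 m and z of plug_handle in the frame of dish_mid below 0.06 m and contact force between lock_plug and the fingers below 0.05 N), for 0.2 s.
3. a keeper is pressed back (value of joint any of keeper_1, keeper_2, keeper_3, keeper_4 above 0.004 m), for 0.05 s.
At the end, for the whole second after the job is handed in: Every check weight present stands upright (within 0.1 rad) and at rest on the steel pan, its middle at least 8 mm inside the pan's edges; the plug is at rest in the white dish, the middle of its handle within 50 mm (level) of the dish's middle (x of weight_1_foot in the frame of pan between -0.056 and 0.056 m and y of weight_1_foot in the frame of pan between -0.056 and 0.056 m and z of weight_1_foot in the frame of pan between -0.003 and 0.004 m and angle between each of weight_1_foot, weight_2_foot, weight_3_foot, weight_4_foot's own z axis and vertical below 0.1 rad and linear speed of each of weight_1, weight_2, weight_3, weight_4, lock_plug below 0.02 m/s and x of weight_2_foot in the frame of pan between -0.056 and 0.056 m and y of weight_2_foot in the frame of pan between -0.056 and 0.056 m and z of weight_2_foot in the frame of pan between -0.003 and 0.004 m and x of weight_3_foot in the frame of pan between -0.056 and 0.056 m and y of weight_3_foot in the frame of pan between -0.056 and 0.056 m and z of weight_3_foot in the frame of pan between -0.003 and 0.004 m and x of weight_4_foot in the frame of pan between -0.056 and 0.056 m and y of weight_4_foot in the frame of pan between -0.056 and 0.056 m and z of weight_4_foot in the frame of pan between -0.003 and 0.004 m and horizontal distance between plug_handle and dish_mid below 0.05 m and z of plug_handle in the frame of dish_mid below 0.06 m); the robot touches nothing.
It fails at once if a weight is on the scale while the lock plug is still in its socket (distance between plug_handle and socket_mouth below 0.028 m and contact force between any of weight_1, weight_2, weight_3, weight_4 and balance above 0.3 N).
It fails at once if the mug is moved by more than 3 cm (distance of mug from where it was at the start of the episode above 0.03 m).
It fails at once if the scoop is moved by more than 3 cm (distance of scoop from where it was at the start of the episode above 0.03 m).
It fails at once if the loose colour disc is moved by more than 3 cm (distance of disc_1 from where it was at the start of the episode above 0.03 m).
Of weight_1, weight_2, weight_3, weight_4 only 3 to 4 are there at a start; the rules pass over those that are not, and their reading is None.
At some moment in a run one of dish may be knocked a few centimetres aside while the robot is not near it.
Once in a run the grip may slacken for a moment while it holds something.
It also fails if it takes over 210 s, if anything falls off the work surface, if the arm or the gripper's body presses on something with over 40 N, if the wrist force passes 120 N, or if a joint passes its speed limit or range.

### The arm

A 6-joint arm with a two-finger parallel gripper is mounted at the origin on a cart in front of the work surface, level with it; the furniture and walls round the work are solid. World frame = base frame: x ahead of the robot, y to its left, z up, the work surface at z = 0. Lengths are in m, angles in rad, forces in N, time in s.
With the tool pointing down it reaches from about 0.3 to 0.75 m from the base axis. Payload 8.5 kg.
Tool frame: the origin (TCP) lies at the very end of the fingers, on their centre line; the grasp point (between the pads) lies bot.pinch_z behind it (bot.pinch_z is the distance from the TCP to the grasp point, in m); z points along the fingers, y is the line along which they close (so a half turn about z gives the same grasp; the last joint's range is limited). The gripper opens to 85 mm and grips with 20 to 120 N. Pads are 22 mm wide; open, the fingers measure 114 mm over their backs; the gripper's body (76 mm by 85 mm) begins 54 mm behind the grasp point. The pads swing forward as they close: fully open they stand 13 mm farther back than shut.
Start: joints at [-1.557, 0.381, 1.297, -0, 1.464, -0.215], TCP at [0.125, -0.536, 0.211] pointing down, gripper open.
Joint ranges: [-3.11, 3.11], [-0.89, 2.33], [0.22, 2.48], [-1.42, 4.56], [0.17, 2.85], [-2.88, 2.88]. Speed limits (rad/s): [2.39, 2.39, 3.14, 3.14, 3.14, 3.14].

### API

Orientations are given as a unit quaternion [w, x, y, z].
In Python, from cell import bot gives the robot as it stands.
- The arm moves only by the tool send_rows, never from a script. Its argument "deltas" is a list that holds one entry, the list of rows, each a list of 6 numbers: the shift along the tool's x, y, z in m, then the turn, a rotation vector about the tool's x, y, z in degrees. A call has 1 to 12 rows; each row shifts and turns the commanded pose from where the row before left it, along the tool's axes as they then stand; what a row does not reach is not made up. A row lasts 1/10 s, in which the tool goes at most 50 mm and 8.59 degrees, less where a joint would pass 70% of its speed; a pose out of reach is approached as far as the arm can. A call with a gripper value outside its range is refused whole. "gripper" is the opening, from 0 (shut) to 1 (fully open), set as the call begins (left out, the last holds). The fingers move at their own pace and stop on an object; the grip force is fixed at half the most. Time passes only in rows, so rows that do not move let the fingers close. It gives the time, the measured TCP pose, the force, the opening and the grip force at its end, in the units of the state.
- bot.get_state(): the state, without advancing time (a new reading comes with each control period).
- bot.snapshot(name): name is "scene" or "top"; returns a dict with "pixels" (400x640x3 uint8, red, green, blue), "fov_y" (degrees; the focal length in pixels is half the picture's height over the tangent of half this angle, whatever the lens; pixels are square), "cx", "cy" (the principal point, pixels), "k1" (the pictures are not rectified: a ray, as slopes to the right and down, at radius r is drawn at 1 + k1 r^2 times it, then the intrinsics apply), "view" (4x4, takes a point from world to camera coordinates). Camera axes: x right, y up, looking along -z (the intrinsics and any distortion apply to the point x, -y, -z); pixel columns grow to the right and rows downward; lengths in m; the calibration is good to about 2 mm. A picture is of the moment at which its call begins. There is no depth.
- bot.sign_off(): hands the job in; it is judged then, once.
Trained networks look in a picture, given as the dict that the camera call returned (one of the last four; its "shot" number tells which), for a name from the list of things; names that differ only in an ending like _2 or _b are one class to them, and where a whole thing is asked for, a point or a joint stands for the part that bears it (a point fixed in the world has none). Each returns a list of dicts, best first, with "confidence" (0 to 1); they miss things now and then, are a little off and sometimes report something else, mostly with a low value. They report only what shows in the picture. A call takes as long as a camera call. They do not tell look-alikes from the thing itself.
- bot.silhouettes(picture, label): "mask" (400x640 bool, what is visible of it) and "bbox" ([centre column, centre row, width, height] in pixels, round what is visible of it).
The state is a dict: "clock": time; "joint_positions": joint angles; "qvel": joint speeds; "effort": joint torques, N m; "tool_pos": TCP position; "ee_rot": TCP orientation; "contact_force": force on the tool from outside, world axes, zero at the start; "moment": the same for the moment, N m; "gripper_width": opening from 0.0 (shut) to 1.0 (fully open); "finger_force": force on a finger pad.
Only numpy, scipy, OpenCV 4.12 (cv2) and the standard library are available. Lean on these libraries where they do the work, as an engineer would, in place of code of your own. Each camera call takes 0.05 s, during which the arm holds its last target. There are 200 camera calls.

## Working session

There is one attempt and no reset: what is moved stays moved. The work goes in short steps, Python scripts to look and compute and a tool call to move; the robot and the scene stay as the last step left them, time stands still between calls to the robot, and variables do not carry over. Pictures are saved under pics/ and viewed, at most 16 in all, crops included, and the job is handed in when it is done.

Besides the shell and the picture viewer there is one more tool, called after ">>>" by a JSON object that holds its "fn" and its "kwargs". send_rows: Moves the arm, as the interface text tells. Its arguments: {"type":"object","properties":{"deltas":{"type":"array","items":{"type":"array","items":{"type":"array","items":{"type":"number"}}}},"gripper":{"type":"number"}},"required":["deltas"]}

```bash
ls; mkdir -p pics
python3 - <<'E'
from cell import bot
import cv2
print(bot.pinch_z, bot.get_state())
for n in ("scene","top"):
    p=bot.snapshot(n); cv2.imwrite(f"pics/{n}0.png",p["pixels"][:,:,::-1]); print({k:v for k,v in p.items() if k!="pixels"})
E
```

```text
pics
0.0187 {'clock': 0.0, 'joint_positions': array([-1.55728271e+00,  3.81190429e-01,  1.29828196e+00, -3.22657870e-05,
        1.46363784e+00, -2.15311855e-01]), 'qvel': array([ 0.00062364,  0.00086525,  0.00023883, -0.00015374, -0.0009308 ,
       -0.00042539]), 'effort': array([-5.31117767e-04, -4.48467135e+01, -2.31282198e+01, -2.24054561e-04,
        4.78867340e-03,  2.14223476e-06]), 'tool_pos': array([ 0.12473632, -0.53531589,  0.21060766]), 'ee_rot': array([-7.56543719e-04,  9.93461515e-01,  1.14164977e-01,  6.04736656e-05]), 'contact_force': array([-0.00095772, -0.01286421, -0.43818322]), 'moment': array([0.0195881 , 0.02712908, 0.04248281]), 'finger_force': 0.0, 'gripper_width': 0.9917087956019202}
{'fov_y': 49.46058520869389, 'cx': 322.3598131324626, 'cy': 190.60211608196906, 'k1': -0.04673801439266036, 'view': array([[-0.80679288, -0.59044845,  0.0213514 ,  0.48520432],
       [ 0.33806406, -0.43169231,  0.83627414, -0.22997789],
       [-0.48455954,  0.68191817,  0.54789568, -1.20476574],
       [ 0.        ,  0.        ,  0.        ,  1.        ]]), 'shot': 1}
{'fov_y': 55.85104897320391, 'cx': 325.4030429482653, 'cy': 194.89127062935364, 'k1': -0.014071272684269408, 'view': array([[ 0.02633077, -0.99965146,  0.00190765,  0.04077266],
       [ 0.98628152,  0.02628959,  0.16296507, -0.57375786],
       [-0.16295842, -0.00240952,  0.98662999, -1.17901725],
       [ 0.        ,  0.        ,  0.        ,  1.        ]]), 'shot': 2}
```

View pics/scene0.png

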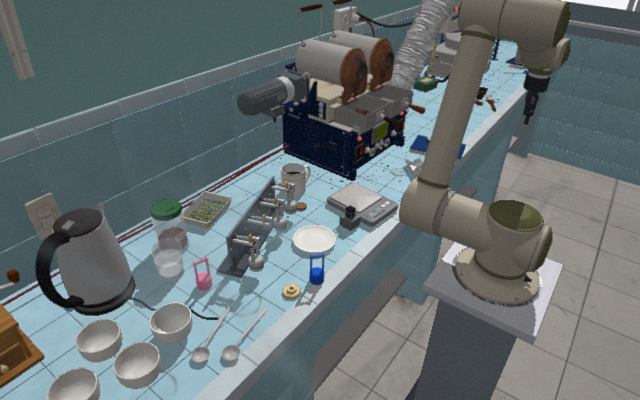

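View pics/top0.png

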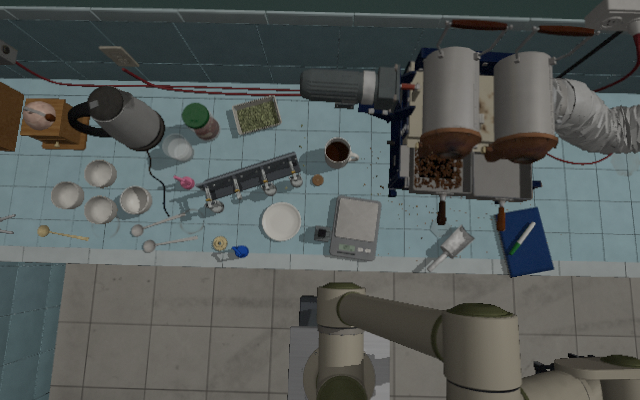

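The scene view shows the rack with steel weights around (240–300, 185–270), the dish (315,240), the scale (360,200) and the plug (350,212). The blue (317,270) and pink (203,275) weights are look-alikes. In the top view, the hooks run from (213,207) to (297,180), with the plug at (320,233) and the dish at (281,222).

```bash
cat > h.py <<'E'
from cell import bot
import cv2, numpy as np
def K(p):
    f=p["pixels"].shape[0]/2/np.tan(np.radians(p["fov_y"])/2); return f
def proj(p,X):
    X=np.atleast_2d(X); c=X@p["view"][:3,:3].T+p["view"][:3,3]
    s=np.c_[c[:,0],-c[:,1]]/(-c[:,2:3]); r2=(s**2).sum(1,keepdims=True)
    return s*(1+p["k1"]*r2)*K(p)+[p["cx"],p["cy"]]
def ray(p,uv):
    d=(np.array(uv,float)-[p["cx"],p["cy"]])/K(p); s=d.copy()
    for _ in range(10): s=d/(1+p["k1"]*(s@s))
    R=p["view"][:3,:3]; o=-R.T@p["view"][:3,3]
    return o,R.T@np.array([s[0],-s[1],-1])
def onz(p,uv,z):
    o,d=ray(p,uv); return o+d*(z-o[2])/d[2]
def tri(obs):
    A=np.zeros((3,3));b=np.zeros(3)
    for p,uv in obs:
        o,d=ray(p,uv); d=d/np.linalg.norm(d); M=np.eye(3)-np.outer(d,d); A+=M;b+=M@o
    return np.linalg.solve(A,b)
def save(p,name,box=None,s=1):
    im=p["pixels"][:,:,::-1]
    if box: im=im[box[1]:box[3],box[0]:box[2]]
    cv2.imwrite("pics/"+name,cv2.resize(im,None,fx=s,fy=s,interpolation=cv2.INTER_CUBIC))
E
python3 - <<'E'
from h import *
S=bot.snapshot("scene");T=bot.snapshot("top")
for l in ["weight_1_bar","keeper_1","balance","pan","plug_handle","dish_mid","mug","scoop","disc_1","hook_1","socket_mouth"]:
  for n,p in (("S",S),("T",T)):
    try: r=bot.silhouettes(p,l)
    except Exception as e: print(l,n,e); continue
    for d in r:
        m=d["mask"].astype(np.uint8)
        x0,y0,w,h=cv2.boundingRect(m); (c,(a,b),t)=cv2.minAreaRect(cv2.findNonZero(m))
        print(l,n,round(d["confidence"],2),(x0,y0,w,h),np.round(c,1),np.round((a,b,t),1),m.sum())
a=cv2.resize(S["pixels"][155:290,180:400,::-1],None,fx=3.6,fy=3.6,interpolation=cv2.INTER_CUBIC);cv2.imwrite("pics/s1.png",a)
save(T,"t1.png",(190,150,390,270),4)
E
```

```text
weight_1_bar S 0.6 (248, 243, 16, 29) [255.5 257. ] [28. 15. 90.] 320
weight_1_bar S 0.39 (327, 182, 71, 49) [362.4 204. ] [47.9 60.6 59.5] 1939
weight_1_bar T 0.65 (204, 201, 19, 12) [213.  206.5] [11. 18. 90.] 115
keeper_1 S 0.53 (239, 235, 13, 7) [245. 238.] [ 6. 12. 90.] 57
keeper_1 S 0.47 (264, 198, 13, 7) [270. 201.] [ 6. 12. 90.] 51
keeper_1 S 0.45 (251, 215, 14, 7) [257.5 218. ] [ 6. 13. 90.] 51
keeper_1 T 0.74 (195, 152, 106, 56) [248.4 179.9] [ 29.4 105.3  72.2] 2236
keeper_1 T 0.53 (235, 183, 4, 8) [236.3 186.6] [ 7.5  2.2 76. ] 16
keeper_1 T 0.48 (262, 172, 6, 11) [264.1 177. ] [10.7  4.1 76. ] 41
keeper_1 T 0.43 (205, 189, 6, 12) [206.9 194.7] [12.   3.8 71.6] 42
keeper_1 T 0.22 (263, 183, 13, 12) [269.5 188.5] [12.7  9.9 45. ] 90
balance S 0.86 (327, 182, 71, 49) [362.7 203.8] [48.3 60.2 59.9] 1910
balance S 0.52 (294, 225, 42, 28) [314.5 238.5] [27. 41. 90.] 937
balance T 0.92 (314, 195, 68, 66) [347.  226.4] [62.9 61.1  8.1] 2949
balance T 0.65 (195, 151, 106, 57) [248.7 179.9] [ 29.1 105.3  72.2] 2282
balance T 0.26 (427, 226, 48, 46) [447.3 250.4] [19.7 57.7 48.4] 7
[... 741 characters left out ...]
45
mug T 0.31 (315, 196, 66, 65) [346.9 227.3] [61.7 61.6  6.1] 2820
scoop S 0.48 (406, 158, 18, 19) [414.9 167.2] [17.9 16.9 85.2] 207
scoop T 0.66 (428, 226, 46, 45) [448.5 251.5] [18.4 53.7 45. ] 643
scoop T 0.2 (262, 203, 39, 38) [280.9 220.7] [37.1 37.1 26.6] 1134
disc_1 T 0.47 (312, 174, 11, 11) [317. 179.] [10. 10. 90.] 92
disc_1 T 0.37 (195, 152, 105, 57) [248.8 179.9] [ 29.4 105.3  71.6] 2305
hook_1 S 0.67 (216, 176, 79, 102) [252.6 226.3] [ 35.9 115.2  32. ] 2938
hook_1 T 0.81 (195, 151, 105, 58) [248.8 179.6] [ 29.4 105.3  71.2] 2299
socket_mouth S 0.87 (327, 182, 71, 49) [362.2 203.9] [48.6 60.3 60.3] 1941
socket_mouth T 0.79 (314, 194, 68, 67) [347.3 226.6] [63.6 62.1  9.5] 3020
```

View pics/s1.png

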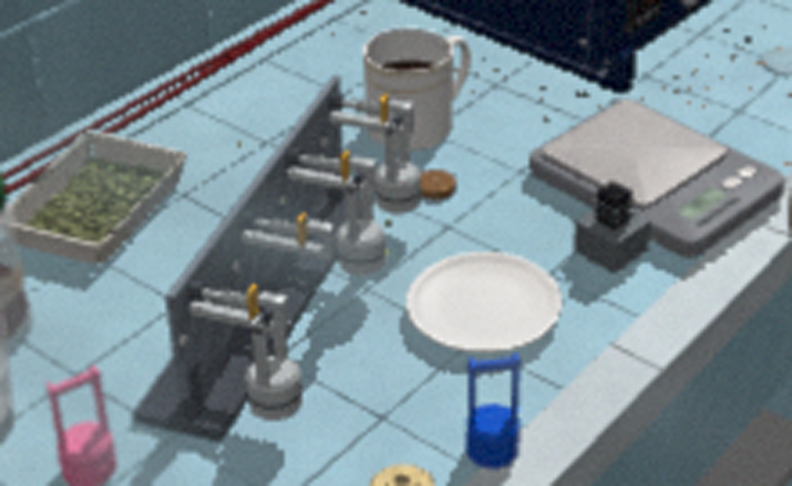

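View pics/t1.png

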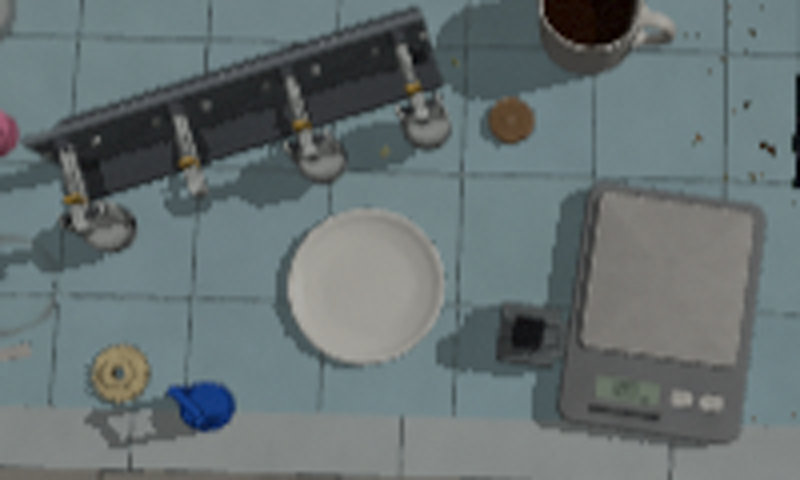

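Three weights hang on hooks 1, 3 and 4. Hook 2 (top crop 190,175) is empty. The blue and pink weights stand on the counter and are decoys. I'll fit the rack from the yellow keepers, then the scale, plug and dish, and check the result with an overlay.

```bash
cat > fit.py <<'E'
from h import *
from scipy.optimize import least_squares
S=bot.snapshot("scene");T=bot.snapshot("top")
def yellow(p,seeds):
    hsv=cv2.cvtColor(p["pixels"],cv2.COLOR_RGB2HSV); m=((hsv[...,0]>12)&(hsv[...,0]<32)&(hsv[...,1]>110)&(hsv[...,2]>70)).astype(np.uint8)
    n,l,st,c=cv2.connectedComponentsWithStats(m,connectivity=8)
    out=[]
    for s in seeds:
        i=1+np.argmin(np.hypot(*(c[1:]-s).T)); out.append((*c[i],st[i,4]))
    return np.array(out)
yS=yellow(S,np.array([(252,300),(302,230),(345,167),(384,107)])/3.6+[180,155])
yT=yellow(T,np.array([(72,199),(189,161),(301,124),(413,88)])/4+[190,150])
print(yS.round(1).tolist(),yT.round(1).tolist())
def loc(q,P):
    c,s=np.cos(q[2]),np.sin(q[2]); P=np.atleast_2d(P); return np.c_[q[0]+c*P[:,0]-s*P[:,1],q[1]+s*P[:,0]+c*P[:,1],P[:,2]]
kS=[(0.011,-.09*i,.1245) for i in range(4)]; kT=[(0.011,-.09*i,.135) for i in range(4)]
f=lambda q: np.r_[(proj(S,loc(q,kS))-yS[:,:2]).ravel(),(proj(T,loc(q,kT))-yT[:,:2]).ravel()]
r=least_squares(f,[0.55,.4,0]); q=r.x
print("rack",q.round(4),"res",r.fun.reshape(-1,2).round(1).tolist())
for i in range(4): print("hook",i+1,loc(q,[(0,-.09*i,.115)]).round(4))
# scale pose from mask corners of top picture + plug/dish
d=[x for x in bot.silhouettes(T,"dish_mid")][0]["mask"]; d2=bot.silhouettes(S,"dish_mid")[0]["mask"]
def ctr(m): return np.array(cv2.fitEllipse(max(cv2.findContours(m.astype(np.uint8),0,1)[0],key=len))[0])
print("dish T",onz(T,ctr(d),.015).round(4),"S",onz(S,ctr(d2),.012).round(4))
def dark(p,c):
    x,y=c; g=p["pixels"][y-8:y+9,x-8:x+9].max(2); m=g<50; yy,xx=np.nonzero(m); return np.array([xx.mean()+x-8,yy.mean()+y-8]),m.sum()
cT,n1=dark(T,(322,233)); cS,n2=dark(S,(350,211)); print("plug",cT,n1,cS,n2, tri([(T,cT),(S,cS)]).round(4),"T z.066",onz(T,cT,.064).round(4),"S z.05",onz(S,cS,.05).round(4))
# pan corners in top crop
pc=np.array([(600,190),(758,203),(738,367),(580,355)])/4+[190,150]
W=np.array([onz(T,c,.029) for c in pc]); print("pan corners",W.round(3).tolist(),W.mean(0).round(4), np.degrees(np.arctan2(*(W[0]-W[3])[1::-1])).round(2),np.degrees(np.arctan2(*(W[1]-W[2])[1::-1])).round(2))
np.save("rack.npy",q)
pan=W.mean(0)
import sys
# overlay
def draw(im,p,P,off,s,col,closed=True):
    pts=((proj(p,P)-off+.5)*s-.5).astype(int).reshape(-1,1,2); cv2.polylines(im,[pts],closed,col,1)
circ=lambda x,y,r,z: np.array([(x+r*np.cos(t),y+r*np.sin(t),z) for t in np.linspace(0,2*np.pi,30)])
outs=[]
for p,box,s in ((S,(205,155,405,290),4),(T,(190,150,390,270),4)):
    im=cv2.resize(p["pixels"][box[1]:box[3],box[0]:box[2],::-1],None,fx=s,fy=s,interpolation=cv2.INTER_CUBIC); o=np.array(box[:2])
    draw(im,p,loc(q,[(.06,.025,0),(.06,.025,.135),(.06,-.295,.135),(.06,-.295,0)]),o,s,(0,0,255))
    for i in (0,2,3):
        h=loc(q,[(0,-.09*i,0)])[0]; draw(im,p,circ(h[0],h[1],.02,.063),o,s,(0,255,0)); draw(im,p,circ(h[0],h[1],.02,.029),o,s,(0,255,0))
        draw(im,p,loc(q,[(0,-.09*i-.018,.121),(0,-.09*i+.018,.121)]),o,s,(255,0,255))
    dd=onz(T,ctr(d),.015); draw(im,p,circ(dd[0],dd[1],.065,.015),o,s,(255,0,0))
    draw(im,p,W,o,s,(255,0,0))
    pl=onz(T,cT,.064); draw(im,p,[pl+[a,b,0] for a,b in ((.012,.012),(.012,-.012),(-.012,-.012),(-.012,.012))],o,s,(0,255,255))
    outs.append(im)
cv2.imwrite("pics/ovS.png",outs[0]);cv2.imwrite("pics/ovT.png",outs[1])
E
python3 fit.py
```

```text
[[249.7, 238.3, 18.0], [263.5, 215.0, 4.0], [275.5, 200.6, 13.0], [286.4, 184.2, 13.0]] [[207.6, 199.5, 8.0], [236.3, 190.0, 6.0], [264.8, 180.8, 6.0], [292.7, 171.6, 7.0]]
rack [0.5256 0.4059 0.3474] res [[0.3, -0.5], [0.1, 2.8], [0.2, -0.5], [-0.0, 0.2], [0.1, -0.5], [0.0, -0.3], [0.0, -0.3], [0.5, -0.2]]
hook 1 [[0.5256 0.4059 0.115 ]]
hook 2 [[0.5562 0.3212 0.115 ]]
hook 3 [[0.5869 0.2366 0.115 ]]
hook 4 [[0.6175 0.152  0.115 ]]
dish T [0.4874 0.1998 0.015 ] S [0.4848 0.2026 0.012 ]
plug [320.75       233.26315789] 76 [349.84090909 212.03409091] 88 [0.4476 0.0675 0.0493] T z.066 [0.4468 0.0673 0.064 ] S z.05 [0.447  0.0683 0.05  ]
pan corners [[0.568, 0.008, 0.029], [0.561, -0.122, 0.029], [0.426, -0.107, 0.029], [0.432, 0.021, 0.029]] [ 0.4968 -0.0501  0.029 ] -5.67 -6.68
```

View overlays.

View pics/ovS.png

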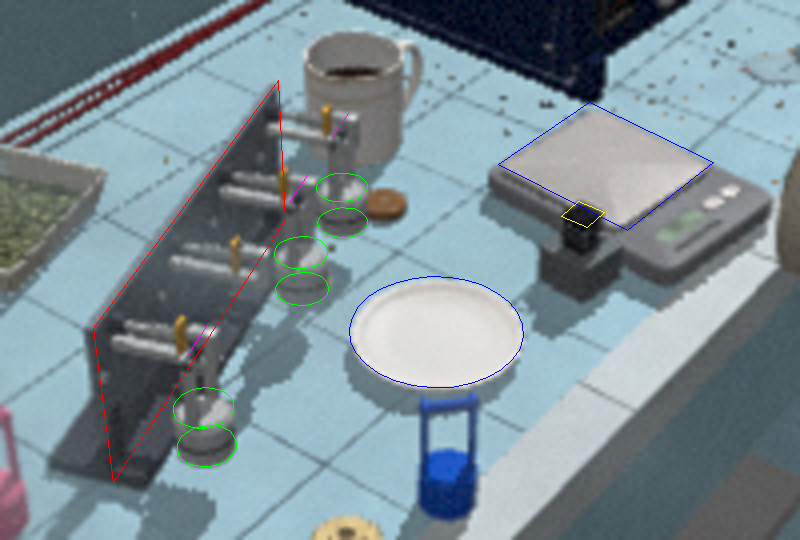

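View pics/ovT.png

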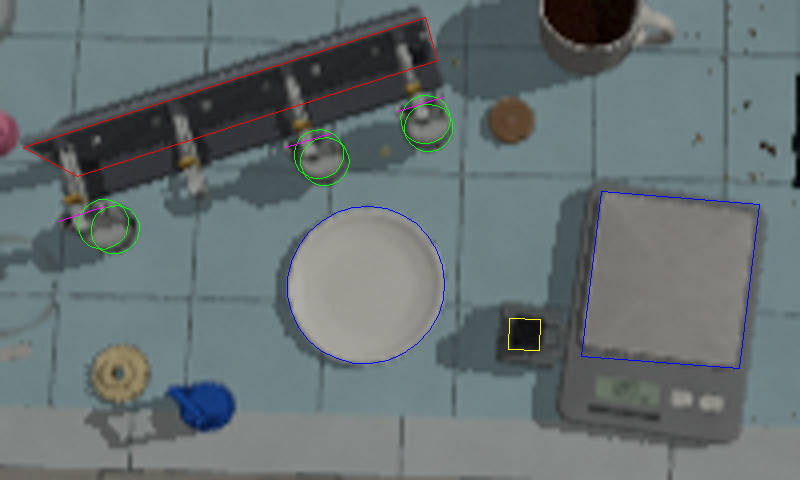

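The overlays match to about 2 mm. Next is the plug. This helper turns targets into tool-frame shifts.

```bash
cat > go.py <<'E'
from h import *
from scipy.spatial.transform import Rotation as Ro
import sys
def R(): 
    q=bot.get_state()["ee_rot"]; return Ro.from_quat([q[1],q[2],q[3],q[0]])
def target(psi,tilt=0): # tool down, x heading psi deg, then tilt about own y
    return Ro.from_euler("z",psi,degrees=True)*Ro.from_euler("x",180,degrees=True)*Ro.from_euler("y",tilt,degrees=True)
def go(pos,psi=None,tilt=0,r0=None,p0=None):
    s=bot.get_state(); r=r0 or R(); p=s["tool_pos"] if p0 is None else p0
    d=r.inv().apply(np.array(pos)-p); 
    print("shift(tool mm)",(d*1000).round(1),"|",round(np.linalg.norm(d)*1000),
      "turn",(r.inv()*target(psi,tilt)).as_rotvec(degrees=True).round(2) if psi is not None else "")
if __name__=="__main__":
    a=[float(x) for x in sys.argv[1:]]
    s=bot.get_state(); print("t",round(s["clock"],1),s["tool_pos"].round(4),"grip",round(s["gripper_width"],3),round(s["finger_force"],1),"F",s["contact_force"].round(1))
    go(a[:3],*a[3:5])
E
python3 go.py .448 .066 .16 -6
```

```text
t 1.5 [ 0.1247 -0.5356  0.2112] grip 1.003 0.0 F [-0.1  0.3  0.6]
shift(tool mm) [ 451.3 -512.6   51.2] | 685 turn [-0.    0.   19.11]
```

>>> {"fn": "send_rows", "kwargs": {"deltas": [[[0.02,-0.024,0,0,0,0],[0.02,-0.024,0,0,0,0],[0.02,-0.024,0,0,0,0],[0.02,-0.024,0,0,0,0],[0.02,-0.024,0,0,0,0],[0.02,-0.024,0,0,0,0],[0.02,-0.024,0,0,0,0],[0.02,-0.024,0,0,0,0],[0.02,-0.024,0,0,0,0],[0.02,-0.024,0,0,0,0],[0.02,-0.024,0,0,0,0],[0.02,-0.024,0,0,0,0]]], "gripper": 0.7}}

```text
clock: 2.7
tool_pos: [0.2935, -0.1996, 0.2114]
ee_rot: [0.0, 0.993, 0.114, 0.0]
contact_force: [1.1, -0.2, -0.3]
gripper_width: 0.697
finger_force: 0.0
```

```bash
python3 go.py .448 .066 .16 -6
```

```text
t 2.7 [ 0.2935 -0.1996  0.2114] grip 0.697 0.0 F [ 1.1 -0.2 -0.3]
shift(tool mm) [ 210.6 -223.7   51.3] | 311 turn [ 0.03 -0.02 19.09]
```

>>> {"fn": "send_rows", "kwargs": {"deltas": [[[0.021,-0.0224,0.002,0,0,0],[0.021,-0.0224,0.002,0,0,0],[0.021,-0.0224,0.002,0,0,0],[0.021,-0.0224,0.002,0,0,0],[0.021,-0.0224,0.002,0,0,0],[0.021,-0.0224,0.002,0,0,0],[0.021,-0.0224,0.002,0,0,0],[0.021,-0.0224,0.002,0,0,0],[0.021,-0.0224,0.002,0,0,0],[0.021,-0.0224,0.002,0,0,0],[0,0,0,0,0,6],[0,0,0,0,0,6]]]}}

```text
clock: 3.9
tool_pos: [0.4471, 0.0659, 0.1911]
ee_rot: [-0.0, 1.0, 0.008, -0.0]
contact_force: [0.1, -0.9, 0.0]
gripper_width: 0.696
finger_force: 0.0
```

>>> {"fn": "send_rows", "kwargs": {"deltas": [[[0,0,0.01,0,0,7],[0,0,0.02,0,0,0],[0,0,0,0,0,0],[0,0,0,0,0,0]]]}}

```text
clock: 4.3
tool_pos: [0.447, 0.0651, 0.1616]
ee_rot: [-0.0, 0.999, -0.051, -0.0]
contact_force: [0.1, 0.6, 0.7]
gripper_width: 0.697
finger_force: 0.0
```

```bash
python3 - <<'E'
from h import *
import os
S=bot.snapshot("scene");T=bot.snapshot("top")
a=cv2.resize(S["pixels"][150:260,290:430,::-1],None,fx=5,fy=5,interpolation=cv2.INTER_CUBIC)
for P in ([.448,.066,.066],[.448,.066,.034]):
    u=((proj(S,P)[0]-[290,150]+.5)*5).astype(int); cv2.circle(a,tuple(int(v) for v in u),4,(0,0,255),1)
cv2.imwrite("pics/p2.png",a)
E
python3 go.py .448 .066 .04 -6
```

```text
t 4.4 [0.4474 0.065  0.1621] grip 0.7 0.0 F [-0.2 -0.7 -0.3]
shift(tool mm) [  0.4  -1.  122.1] | 122 turn [ 0.   -0.08  0.12]
```

View pics/p2.png

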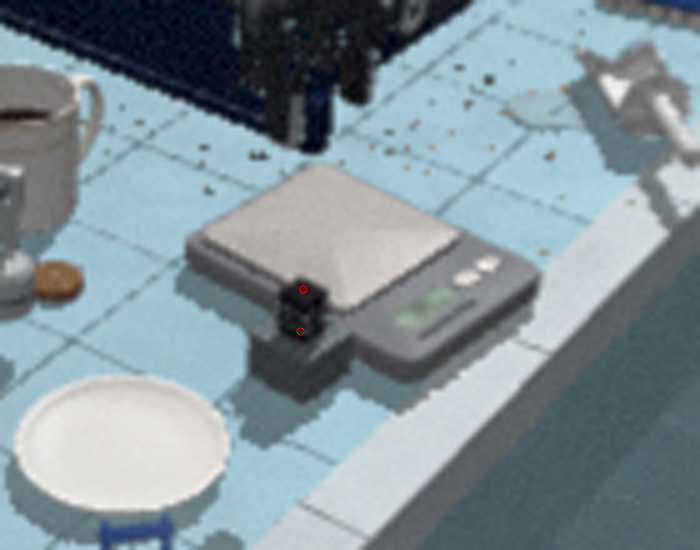

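The crop shows the plug handle's top at (303,289) and its base at (300,333). The markers sit on both, so I'm descending to grip.

>>> {"fn": "send_rows", "kwargs": {"deltas": [[[0,-0.001,0.02,0,0,0],[0,0,0.02,0,0,0],[0,0,0.02,0,0,0],[0,0,0.02,0,0,0],[0,0,0.015,0,0,0],[0,0,0.015,0,0,0],[0,0,0.011,0,0,0],[0,0,0,0,0,0]]]}}

```text
clock: 5.2
tool_pos: [0.4469, 0.0661, 0.0399]
ee_rot: [-0.0, 0.999, -0.051, -0.001]
contact_force: [0.5, 0.1, -0.5]
gripper_width: 0.699
finger_force: 0.0
```

>>> {"fn": "send_rows", "kwargs": {"deltas": [[[0,0,0,0,0,0],[0,0,0,0,0,0],[0,0,0,0,0,0],[0,0,0,0,0,0],[0,0,0,0,0,0],[0,0,0,0,0,0],[0,0,0,0,0,0],[0,0,0,0,0,0]]], "gripper": 0.0}}

```text
clock: 6.0
tool_pos: [0.4476, 0.066, 0.0412]
ee_rot: [0.0, 0.999, -0.051, 0.001]
contact_force: [-1.4, -1.2, 6.8]
gripper_width: 0.253
finger_force: 58.5
```

>>> {"fn": "send_rows", "kwargs": {"deltas": [[[0,0,-0.004,0,0,0],[0,0,-0.004,0,0,0],[0,0,-0.004,0,0,0],[0,0,-0.006,0,0,0],[0,0,-0.01,0,0,0],[0,0,-0.01,0,0,0],[0,0,-0.015,0,0,0],[0,0,-0.015,0,0,0],[0,0,-0.01,0,0,0],[0,0,0,0,0,0]]]}}

```text
clock: 7.0
tool_pos: [0.4478, 0.066, 0.1199]
ee_rot: [0.0, 0.999, -0.051, 0.002]
contact_force: [-0.8, -0.1, -0.5]
gripper_width: 0.253
finger_force: 61.1
```

```bash
cat > dish.py <<'E'
from h import *
S=bot.snapshot("scene");T=bot.snapshot("top")
def ctr(m): return np.array(cv2.fitEllipse(max(cv2.findContours(m.astype(np.uint8),0,1)[0],key=len))[0])
for p,z in ((T,.015),(S,.012)):
    for l in bot.silhouettes(p,"dish_mid")[:1]: print("dish",onz(p,ctr(l["mask"]),z).round(4),l["mask"].sum())
    for l in bot.silhouettes(p,"plug_handle")[:2]: print("plug",l["bbox"],round(l["confidence"],2),onz(p,l["bbox"][:2],.022).round(4))
if __name__=="__main__":
    import sys
    if len(sys.argv)>1:
        a=cv2.resize(S["pixels"][150:280,240:400,::-1],None,fx=4,fy=4,interpolation=cv2.INTER_CUBIC); cv2.imwrite("pics/"+sys.argv[1],a)
E
python3 dish.py p3.png; python3 go.py .487 .200 .11 -6 -35
```

```text
dish [0.4894 0.213  0.015 ] 878
dish [0.4844 0.2002 0.012 ] 969
plug [311.9, 237.7, 42.9, 27.6] 0.45 [0.485  0.2122 0.022 ]
t 7.3 [0.4467 0.0661 0.1177] grip 0.249 61.1 F [0.2 1.  0.1]
shift(tool mm) [  26.3 -137.3    7.7] | 140 turn [ 3.000e-02 -3.493e+01  1.000e-01]
```

View pics/p3.png

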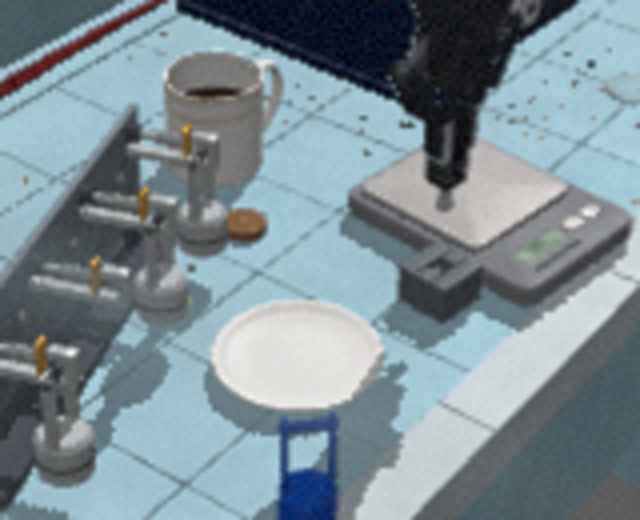

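The plug is out: its pin shows at (445,200) and the socket at (440,265) is empty. The dish is still at about (300,350), which is (0.486, 0.200). I'll carry the plug over, tilt it and lay it in.

>>> {"fn": "send_rows", "kwargs": {"deltas": [[[0.005,-0.023,0.001,0,0,0],[0.005,-0.023,0.001,0,0,0],[0.005,-0.023,0.001,0,0,0],[0.005,-0.023,0.001,0,0,0],[0.005,-0.023,0.001,0,0,0],[0.005,-0.022,0.001,0,0,0],[0,0,0,0,7,0],[0,0,0,0,7,0],[0,0,0,0,7,0],[0,0,0,0,7,0],[0,0,0,0,7,0],[0,0,0,0,0,0]]]}}

```text
clock: 8.5
tool_pos: [0.4892, 0.197, 0.1106]
ee_rot: [0.019, 0.957, -0.05, 0.285]
contact_force: [0.2, 0.6, -0.8]
gripper_width: 0.251
finger_force: 61.1
```

```bash
python3 dish.py p4.png; python3 go.py .491 .200 .042 -6 35
```

```text
dish [0.5013 0.1954 0.015 ] 700
plug [278.9, 214.9, 10.6, 12.7] 0.6 [0.5059 0.2071 0.022 ]
plug [342.4, 153.2, 36.5, 34.5] 0.31 [0.7209 0.0024 0.022 ]
dish [0.4851 0.2012 0.012 ] 966
plug [314.8, 213.2, 12.7, 12.4] 0.45 [0.552  0.1092 0.022 ]
t 8.8 [0.4926 0.1969 0.1125] grip 0.247 61.1 F [ 0.4  0.3 -0.9]
shift(tool mm) [-40.4  -3.3  57.8] | 71 turn [ 0.43  1.6  -0.05]
```

>>> {"fn": "send_rows", "kwargs": {"deltas": [[[-0.008,-0.001,0.011,0,0,0],[-0.008,-0.001,0.011,0,0,0],[-0.008,-0.001,0.011,0,0,0],[-0.008,0,0.011,0,0,0],[-0.004,0,0.006,0,0,0],[-0.004,0,0.006,0,0,0],[0,0,0,0,0,0]]]}}

```text
clock: 9.5
tool_pos: [0.4897, 0.1995, 0.0427]
ee_rot: [0.019, 0.957, -0.052, 0.286]
contact_force: [0.6, 0.8, -0.6]
gripper_width: 0.248
finger_force: 61.1
```

>>> {"fn": "send_rows", "kwargs": {"deltas": [[[0,0,0,0,0,0],[0,0,0,0,0,0],[0,0,0,0,0,0],[0,0,0,0,0,0],[0,0,0,0,0,0],[0,0,0,0,0,0]]], "gripper": 0.7}}

```text
clock: 10.1
tool_pos: [0.4894, 0.1999, 0.0435]
ee_rot: [0.019, 0.956, -0.051, 0.287]
contact_force: [-0.1, -0.1, 0.4]
gripper_width: 0.7
finger_force: 0.0
```

>>> {"fn": "send_rows", "kwargs": {"deltas": [[[0.006,0,-0.01,0,0,0],[0.012,0,-0.018,0,0,0],[0.012,0,-0.018,0,0,0],[0.012,0,-0.018,0,0,0],[0.012,0,-0.018,0,0,0],[0.012,0,-0.018,0,0,0],[0,0,0,0,-7,0],[0,0,0,0,-7,0],[0,0,0,0,-7,0],[0,0,0,0,-7,0],[0,0,0,0,-7,0],[0,0,0,0,0,0]]]}}

```text
clock: 11.3
tool_pos: [0.4915, 0.2, 0.1627]
ee_rot: [0.002, 0.998, -0.055, -0.015]
contact_force: [-0.3, -0.3, 0.2]
gripper_width: 0.699
finger_force: 0.0
```

```bash
python3 dish.py p5.png; python3 go.py .6175 .152 .18 19.9
```

```text
dish [0.4819 0.1516 0.015 ] 291
dish [0.4848 0.2015 0.012 ] 888
plug [322.1, 241.2, 16.3, 16.5] 0.43 [0.4516 0.2067 0.022 ]
t 11.6 [0.4887 0.2008 0.1634] grip 0.7 0.0 F [ 0.6 -0.3 -0.1]
shift(tool mm) [132.8  34.7 -19.9] | 139 turn [-1.000e-02  1.580e+00 -2.611e+01]
```

View pics/p5.png

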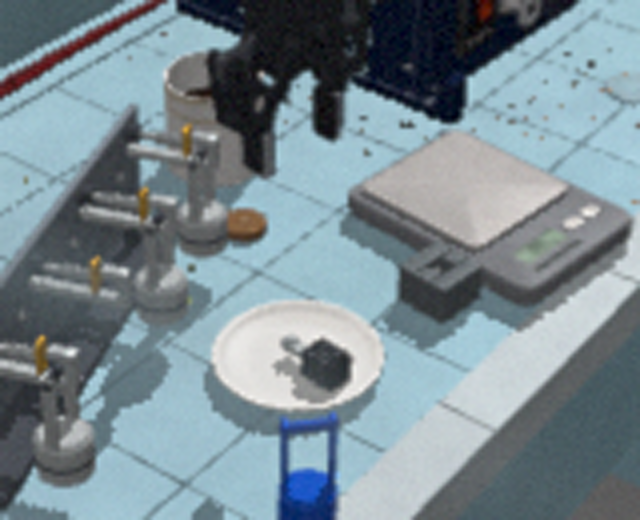

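The plug lies in the dish with its handle at (327,363) in the crop, about 35 mm from the centre. Now weight 4. I choose the steel weight at (205,220) in this crop rather than the blue (308,490) or pink one.

>>> {"fn": "send_rows", "kwargs": {"deltas": [[[0,0,-0.01,0,1.6,0],[0,0,-0.01,0,0,-6.5],[0,0,0,0,0,-6.5],[0,0,0,0,0,-6.5],[0,0,0,0,0,-6.6],[0,0,0,0,0,0]]]}}

```text
clock: 12.2
tool_pos: [0.4896, 0.2009, 0.1841]
ee_rot: [0.003, 0.985, 0.173, 0.0]
contact_force: [-0.2, 0.0, 0.6]
gripper_width: 0.702
finger_force: 0.0
```

```bash
python3 go.py .6175 .152 .18 19.9
```

```text
t 12.2 [0.4896 0.2009 0.1841] grip 0.702 0.0 F [-0.2  0.   0.6]
shift(tool mm) [103.6  89.5   4.6] | 137 turn [0.36 0.01 0.03]
```

>>> {"fn": "send_rows", "kwargs": {"deltas": [[[0.02,0.018,0,0.36,0,0],[0.02,0.018,0,0,0,0],[0.02,0.018,0,0,0,0],[0.02,0.018,0.002,0,0,0],[0.024,0.018,0.002,0,0,0],[0,0,0,0,0,0],[0,0,0,0,0,0]]]}}

```text
clock: 12.9
tool_pos: [0.618, 0.1513, 0.179]
ee_rot: [-0.0, 0.985, 0.171, -0.001]
contact_force: [-1.3, -0.1, 0.1]
gripper_width: 0.7
finger_force: 0.0
```

```bash
python3 - <<'E'
from h import *
S=bot.snapshot("scene")
save(S,"p6.png",(230,120,350,220),6)
E
python3 go.py .6175 .152 .0815 19.9
```

```text
t 12.9 [0.6176 0.1517 0.1793] grip 0.702 0.0 F [0.3 0.5 0.1]
shift(tool mm) [ 0.2 -0.3 97.8] | 98 turn [-0.04  0.13 -0.13]
```

View pics/p6.png

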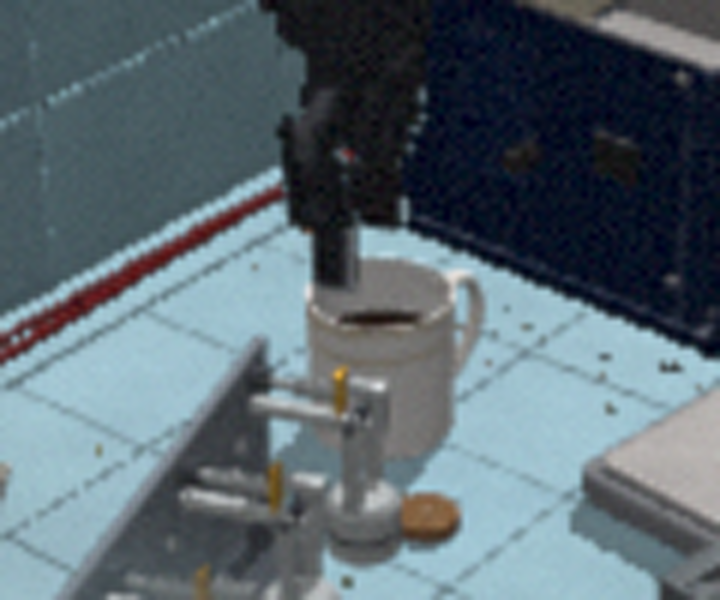

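The open fingers are above weight 4's hook (365,390), clear of the mug. I'm descending and gripping.

>>> {"fn": "send_rows", "kwargs": {"deltas": [[[0,0,0.015,0,0,0],[0,0,0.015,0,0,0],[0,0,0.015,0,0,0],[0,0,0.015,0,0,0],[0,0,0.015,0,0,0],[0,0,0.013,0,0,0],[0,0,0.01,0,0,0],[0,0,0,0,0,0]]]}}

```text
clock: 13.75
tool_pos: [0.6171, 0.1515, 0.0799]
ee_rot: [-0.0, 0.985, 0.172, -0.002]
contact_force: [-0.2, -0.2, 0.9]
gripper_width: 0.7
finger_force: 0.0
```

>>> {"fn": "send_rows", "kwargs": {"deltas": [[[0,0,0,0,0,0],[0,0,0,0,0,0],[0,0,0,0,0,0],[0,0,0,0,0,0],[0,0,0,0,0,0],[0,0,0,0,0,0],[0,0,0,0,0,0]]], "gripper": 0.0}}

```text
clock: 14.45
tool_pos: [0.6186, 0.1511, 0.0823]
ee_rot: [0.0, 0.985, 0.172, -0.0]
contact_force: [-1.2, -1.2, 6.9]
gripper_width: 0.413
finger_force: 59.4
```

>>> {"fn": "send_rows", "kwargs": {"deltas": [[[0,0,-0.002,0,0,0],[0.004,0,0,0,0,0],[0.004,0,0,0,0,0],[0.004,0,0,0,0,0],[0.003,0,0,0,0,0],[0,0,0,0,0,0],[0,0,0,0,0,0]]]}}

```text
clock: 15.15
tool_pos: [0.6318, 0.1565, 0.0827]
ee_rot: [-0.0, 0.985, 0.172, -0.002]
contact_force: [-3.7, -1.2, -1.9]
gripper_width: 0.409
finger_force: 60.0
```

>>> {"fn": "send_rows", "kwargs": {"deltas": [[[0,0,-0.006,0,0,0],[0,0,-0.008,0,0,0],[0,0,-0.008,0,0,0],[0,0,-0.006,0,0,0],[0,0,0,0,0,0]]]}}

```text
clock: 15.65
tool_pos: [0.6335, 0.1566, 0.113]
ee_rot: [-0.0, 0.985, 0.172, 0.001]
contact_force: [0.1, 0.0, -3.2]
gripper_width: 0.407
finger_force: 61.0
```

The keeper pushed back and the lift met nothing. Drawing it forwards.

>>> {"fn": "send_rows", "kwargs": {"deltas": [[[-0.005,0,0,0,0,0],[-0.01,0,0,0,0,0],[-0.015,0,0,0,0,0],[-0.02,0,0,0,0,0],[-0.02,0,0,0,0,0],[-0.015,0,0,0,0,0],[0,0,0,0,0,0]]]}}

```text
clock: 16.35
tool_pos: [0.5506, 0.1272, 0.1113]
ee_rot: [-0.0, 0.985, 0.172, -0.002]
contact_force: [-0.3, 0.7, -2.9]
gripper_width: 0.41
finger_force: 61.0
```

```bash
python3 - <<'E'
from h import *
S=bot.snapshot("scene")
save(S,"p7.png",(230,130,400,250),4)
E
python3 - <<'E'
import numpy as np
a=np.radians(-6)
for x,y in ((0,-.025),(.038,.025),(-.038,.025)): print((.497+np.cos(a)*x-np.sin(a)*y).round(4),(-.050+np.sin(a)*x+np.cos(a)*y).round(4))
E
python3 go.py .4944 -.0749 .118 -6
```

```text
0.4944 -0.0749
0.5374 -0.0291
0.4618 -0.0212
t 16.4 [0.5519 0.1274 0.1114] grip 0.412 60.9 F [ 0.   0.7 -3. ]
shift(tool mm) [-122.8  170.8   -6.5] | 210 turn [-2.000e-02  1.200e-01  2.583e+01]
```

View pics/p7.png

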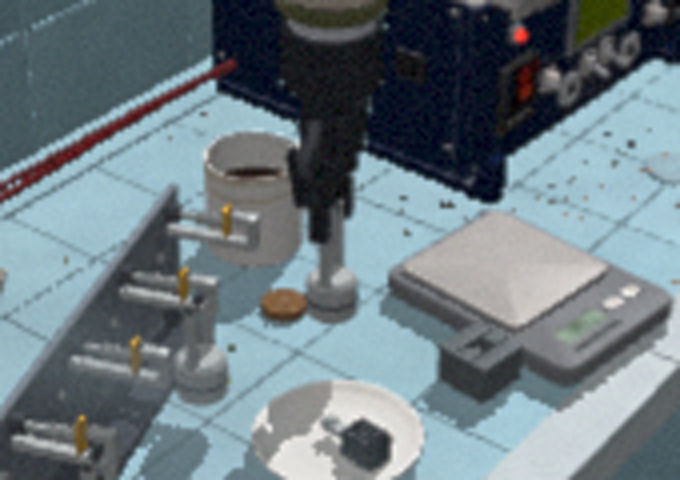

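Weight 4 (330,290) hangs free in the grip. The disc and mug are untouched and the plug is in the dish. I'll place it at (0.506, −0.0745), keeping the yaw.

```bash
python3 go.py .5059 -.0745 .112 19.9
```

```text
t 16.4 [0.5519 0.1274 0.1114] grip 0.412 60.9 F [ 0.   0.7 -3. ]
shift(tool mm) [-111.8  174.3   -0.5] | 207 turn [-0.04  0.12 -0.07]
```

>>> {"fn": "send_rows", "kwargs": {"deltas": [[[-0.008,0.013,-0.001,0,0,0],[-0.014,0.022,0,0,0,0],[-0.014,0.022,0,0,0,0],[-0.014,0.022,0,0,0,0],[-0.014,0.022,0,0,0,0],[-0.014,0.022,0,0,0,0],[-0.014,0.022,0,0,0,0],[-0.012,0.018,0,0,0,0],[-0.008,0.011,0,0,0,0],[0,0,0,0,0,0],[0,0,0,0,0,0]]]}}

```text
clock: 17.5
tool_pos: [0.5061, -0.074, 0.1123]
ee_rot: [-0.0, 0.985, 0.172, -0.001]
contact_force: [0.8, -0.2, -2.4]
gripper_width: 0.412
finger_force: 60.9
```

>>> {"fn": "send_rows", "kwargs": {"deltas": [[[0,0,0.01,0,0,0],[0,0,0.008,0,0,0],[0,0,0.006,0,0,0],[0,0,0.003,0,0,0],[0,0,0,0,0,0],[0,0,0,0,0,0]]]}}

```text
clock: 18.1
tool_pos: [0.506, -0.0741, 0.0854]
ee_rot: [-0.0, 0.985, 0.172, -0.001]
contact_force: [-0.9, -0.0, -3.7]
gripper_width: 0.409
finger_force: 61.0
```

>>> {"fn": "send_rows", "kwargs": {"deltas": [[[0,0,0.0015,0,0,0],[0,0,0,0,0,0],[0,0,0.001,0,0,0],[0,0,0,0,0,0],[0,0,0,0,0,0]]]}}

```text
clock: 18.6
tool_pos: [0.5059, -0.0742, 0.083]
ee_rot: [-0.0, 0.985, 0.172, -0.001]
contact_force: [0.0, -0.4, -1.6]
gripper_width: 0.411
finger_force: 61.2
```

>>> {"fn": "send_rows", "kwargs": {"deltas": [[[0,0,0.0005,0,0,0],[0,0,0,0,0,0],[0,0,0,0,0,0]]]}}

```text
clock: 18.9
tool_pos: [0.5061, -0.0742, 0.0829]
ee_rot: [0.0, 0.985, 0.172, -0.001]
contact_force: [-1.7, 1.4, 6.4]
gripper_width: 0.407
finger_force: 61.8
```

>>> {"fn": "send_rows", "kwargs": {"deltas": [[[0,0,0,0,0,0],[0,0,0,0,0,0],[0,0,0,0,0,0],[0,0,0,0,0,0]]], "gripper": 0.65}}

```text
clock: 19.3
tool_pos: [0.5059, -0.0742, 0.0822]
ee_rot: [-0.0, 0.985, 0.172, -0.001]
contact_force: [0.7, -0.5, 0.9]
gripper_width: 0.652
finger_force: 0.0
```

>>> {"fn": "send_rows", "kwargs": {"deltas": [[[0,0,-0.01,0,0,0],[0,0,-0.02,0,0,0],[0,0,-0.02,0,0,0],[0,0,-0.025,0,0,0],[0,0,-0.025,0,0,0],[0,0,0,0,0,0]]]}}

```text
clock: 19.9
tool_pos: [0.5075, -0.0746, 0.1861]
ee_rot: [0.002, 0.985, 0.172, 0.002]
contact_force: [-0.6, -0.4, 0.2]
gripper_width: 0.648
finger_force: 0.0
```

```bash
python3 go.py .5869 .2366 .182 19.9
```

```text
t 19.9 [ 0.5075 -0.0746  0.1861] grip 0.648 0.0 F [-0.6 -0.4  0.2]
shift(tool mm) [ 180.4 -265.7    3.6] | 321 turn [ 0.22 -0.16 -0.04]
```

>>> {"fn": "send_rows", "kwargs": {"deltas": [[[0.01,-0.0147,0,0,0,0],[0.018,-0.0265,0,0,0,0],[0.018,-0.0265,0,0,0,0],[0.018,-0.0265,0,0,0,0],[0.018,-0.0265,0,0,0,0],[0.018,-0.0265,0,0,0,0],[0.018,-0.0265,0,0,0,0],[0.018,-0.0265,0,0,0,0],[0.018,-0.0265,0,0,0,0],[0.017,-0.025,0,0,0,0],[0.0094,-0.014,0,0,0,0],[0,0,0,0,0,0]]]}}

```text
clock: 21.1
tool_pos: [0.5853, 0.2389, 0.1813]
ee_rot: [-0.0, 0.985, 0.174, -0.002]
contact_force: [-0.0, 0.2, -0.6]
gripper_width: 0.655
finger_force: 0.0
```

```bash
python3 - <<'E'
from h import *
S=bot.snapshot("scene");T=bot.snapshot("top")
a=cv2.resize(S["pixels"][130:270,220:400,::-1],None,fx=4,fy=4,interpolation=cv2.INTER_CUBIC)
def dr(q):
    for z in (.029,.063):
        P=[(q[0]+.02*np.cos(t),q[1]+.02*np.sin(t),z) for t in np.linspace(0,6.28,24)]
        cv2.polylines(a,[((proj(S,P)-[220,130]+.5)*4).astype(int).reshape(-1,1,2)],True,(0,255,0),1)
dr((.5059,-.0745)); dr((.5869,.2366))
cv2.imwrite("pics/p8.png",a)
E
python3 go.py .5869 .2366 .082 19.9
```

```text
t 21.2 [0.5852 0.2368 0.1816] grip 0.651 0.0 F [ 0.5  0.4 -0.1]
shift(tool mm) [ 1.8  0.8 99.6] | 100 turn [-0.04  0.2  -0.02]
```

View pics/p8.png

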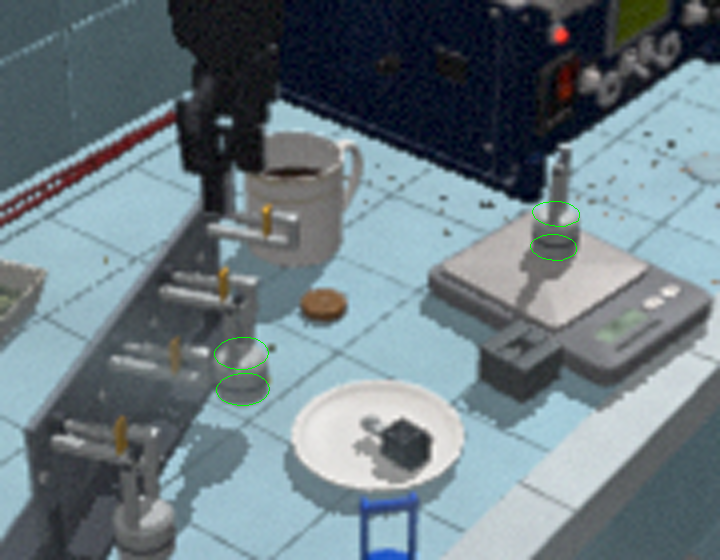

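Weight 4 stands upright on the pan at (555,225), where the model puts it, and weight 3 lines up at (242,370). I'm descending on weight 3.

>>> {"fn": "send_rows", "kwargs": {"deltas": [[[0.0015,0,0.015,0,0,0],[0,0,0.015,0,0,0],[0,0,0.015,0,0,0],[0,0,0.015,0,0,0],[0,0,0.015,0,0,0],[0,0,0.015,0,0,0],[0,0,0.01,0,0,0],[0,0,0,0,0,0]]]}}

```text
clock: 22.0
tool_pos: [0.586, 0.2366, 0.0809]
ee_rot: [-0.0, 0.985, 0.172, -0.003]
contact_force: [0.5, 0.0, -0.2]
gripper_width: 0.651
finger_force: 0.0
```

>>> {"fn": "send_rows", "kwargs": {"deltas": [[[0,0,0,0,0,0],[0,0,0,0,0,0],[0,0,0,0,0,0],[0,0,0,0,0,0],[0,0,0,0,0,0],[0,0,0,0,0,0],[0,0,0,0,0,0]]], "gripper": 0.0}}

```text
clock: 22.7
tool_pos: [0.5874, 0.2373, 0.0833]
ee_rot: [0.0, 0.985, 0.172, -0.0]
contact_force: [-0.7, -2.6, 6.4]
gripper_width: 0.406
finger_force: 59.7
```

>>> {"fn": "send_rows", "kwargs": {"deltas": [[[0,0,-0.002,0,0,0],[0.004,0,0,0,0,0],[0.004,0,0,0,0,0],[0.004,0,0,0,0,0],[0.003,0,0,0,0,0],[0,0,0,0,0,0],[0,0,0,0,0,0]]]}}

```text
clock: 23.4
tool_pos: [0.6004, 0.2427, 0.0837]
ee_rot: [-0.0, 0.985, 0.172, -0.002]
contact_force: [-3.4, -0.6, -2.0]
gripper_width: 0.404
finger_force: 60.0
```

>>> {"fn": "send_rows", "kwargs": {"deltas": [[[0,0,-0.006,0,0,0],[0,0,-0.008,0,0,0],[0,0,-0.008,0,0,0],[0,0,-0.006,0,0,0],[0,0,0,0,0,0]]]}}

```text
clock: 23.9
tool_pos: [0.6023, 0.2429, 0.1141]
ee_rot: [-0.0, 0.985, 0.172, 0.001]
contact_force: [0.2, 0.5, -2.4]
gripper_width: 0.405
finger_force: 60.8
```

>>> {"fn": "send_rows", "kwargs": {"deltas": [[[-0.005,0,0,0,0,0],[-0.01,0,0,0,0,0],[-0.015,0,0,0,0,0],[-0.02,0,0,0,0,0],[-0.02,0,0,0,0,0],[-0.015,0,0,0,0,0],[0,0,0,0,0,0]]]}}

```text
clock: 24.6
tool_pos: [0.5194, 0.2134, 0.1124]
ee_rot: [-0.0, 0.985, 0.172, -0.002]
contact_force: [-0.5, -1.0, -1.9]
gripper_width: 0.408
finger_force: 60.7
```

```bash
python3 go.py .5208 -.0159 .112 19.9
```

```text
t 24.6 [0.5194 0.2134 0.1124] grip 0.408 60.7 F [-0.5 -1.  -1.9]
shift(tool mm) [-76.5 216.2   0.4] | 229 turn [-0.06  0.2  -0.05]
```

>>> {"fn": "send_rows", "kwargs": {"deltas": [[[-0.0045,0.0122,-0.001,0,0,0],[-0.008,0.023,0,0,0,0],[-0.008,0.023,0,0,0,0],[-0.008,0.023,0,0,0,0],[-0.008,0.023,0,0,0,0],[-0.008,0.023,0,0,0,0],[-0.008,0.023,0,0,0,0],[-0.008,0.022,0,0,0,0],[-0.008,0.022,0,0,0,0],[-0.008,0.022,0,0,0,0],[0,0,0,0,0,0],[0,0,0,0,0,0]]]}}

```text
clock: 25.8
tool_pos: [0.5228, -0.0164, 0.1132]
ee_rot: [-0.0, 0.985, 0.172, -0.001]
contact_force: [-0.3, 0.4, -2.0]
gripper_width: 0.409
finger_force: 60.7
```

>>> {"fn": "send_rows", "kwargs": {"deltas": [[[0,0,0.01,0,0,0],[0,0,0.008,0,0,0],[0,0,0.006,0,0,0],[0,0,0.003,0,0,0],[0,0,0,0,0,0],[0,0,0,0,0,0]]]}}

```text
clock: 26.4
tool_pos: [0.5225, -0.0155, 0.0863]
ee_rot: [-0.0, 0.985, 0.172, -0.001]
contact_force: [-0.2, -0.3, -3.0]
gripper_width: 0.408
finger_force: 60.8
```

>>> {"fn": "send_rows", "kwargs": {"deltas": [[[0,0,0.001,0,0,0],[0,0,0,0,0,0],[0,0,0,0,0,0]]]}}

```text
clock: 26.7
tool_pos: [0.5224, -0.0156, 0.0854]
ee_rot: [-0.0, 0.985, 0.172, -0.001]
contact_force: [0.3, 0.3, -2.1]
gripper_width: 0.409
finger_force: 60.8
```

>>> {"fn": "send_rows", "kwargs": {"deltas": [[[0,0,0.0012,0,0,0],[0,0,0.001,0,0,0],[0,0,0,0,0,0],[0,0,0,0,0,0]]]}}

```text
clock: 27.1
tool_pos: [0.5227, -0.0156, 0.0838]
ee_rot: [0.0, 0.985, 0.172, -0.001]
contact_force: [-1.8, 0.3, 5.3]
gripper_width: 0.411
finger_force: 61.5
```

>>> {"fn": "send_rows", "kwargs": {"deltas": [[[0,0,0,0,0,0],[0,0,0,0,0,0],[0,0,0,0,0,0],[0,0,0,0,0,0]]], "gripper": 0.65}}

```text
clock: 27.5
tool_pos: [0.5224, -0.0156, 0.083]
ee_rot: [-0.0, 0.985, 0.172, -0.001]
contact_force: [-0.3, 0.5, 0.1]
gripper_width: 0.648
finger_force: 0.0
```

>>> {"fn": "send_rows", "kwargs": {"deltas": [[[0,0,-0.01,0,0,0],[0,0,-0.02,0,0,0],[0,0,-0.02,0,0,0],[0,0,-0.025,0,0,0],[0,0,-0.025,0,0,0],[0,0,0,0,0,0]]]}}

```text
clock: 28.1
tool_pos: [0.524, -0.0159, 0.1869]
ee_rot: [0.001, 0.985, 0.172, 0.002]
contact_force: [-0.9, 0.2, -0.2]
gripper_width: 0.652
finger_force: 0.0
```

```bash
python3 go.py .5256 .4059 .182 19.9
```

```text
t 28.1 [ 0.524  -0.0159  0.1869] grip 0.652 0.0 F [-0.9  0.2 -0.2]
shift(tool mm) [ 144.8 -396.2    4.1] | 422 turn [ 0.18 -0.19 -0.04]
```

>>> {"fn": "send_rows", "kwargs": {"deltas": [[[0.008,-0.022,0,0,0,0],[0.0125,-0.034,0,0,0,0],[0.0125,-0.034,0,0,0,0],[0.0125,-0.034,0,0,0,0],[0.0125,-0.034,0,0,0,0],[0.0125,-0.034,0,0,0,0],[0.0125,-0.034,0,0,0,0],[0.0125,-0.034,0,0,0,0],[0.0125,-0.034,0,0,0,0],[0.0125,-0.034,0,0,0,0],[0.0125,-0.034,0,0,0,0],[0.0123,-0.034,0,0,0,0]]]}}

```text
clock: 29.3
tool_pos: [0.5244, 0.4077, 0.1827]
ee_rot: [-0.0, 0.985, 0.172, -0.002]
contact_force: [0.8, -0.7, 0.3]
gripper_width: 0.649
finger_force: 0.0
```

>>> {"fn": "send_rows", "kwargs": {"deltas": [[[0,0,0,0,0,0],[0,0,0,0,0,0],[0,0,0,0,0,0]]]}}

```text
clock: 29.6
tool_pos: [0.5248, 0.4053, 0.1829]
ee_rot: [0.0, 0.985, 0.172, -0.002]
contact_force: [-0.2, 0.2, -0.7]
gripper_width: 0.65
finger_force: 0.0
```

```bash
python3 - <<'E'
from h import *
S=bot.snapshot("scene");T=bot.snapshot("top")
a=cv2.resize(S["pixels"][130:290,215:400,::-1],None,fx=3.7,fy=3.7,interpolation=cv2.INTER_CUBIC)
def dr(q):
    for z in (.029,.063):
        P=[(q[0]+.02*np.cos(t),q[1]+.02*np.sin(t),z) for t in np.linspace(0,6.28,24)]
        cv2.polylines(a,[((proj(S,P)-[215,130]+.5)*3.7).astype(int).reshape(-1,1,2)],True,(0,255,0),1)
dr((.5059,-.0745)); dr((.5224,-.0156)); dr((.5256,.4059))
cv2.imwrite("pics/p9.png",a)
E
python3 go.py .5256 .4059 .083 19.9
```

```text
t 29.7 [0.525  0.4052 0.1832] grip 0.652 0.0 F [-0.8 -0.8  0.4]
shift(tool mm) [  1.   -0.4 100.2] | 100 turn [-0.04  0.15 -0.12]
```

View pics/p9.png

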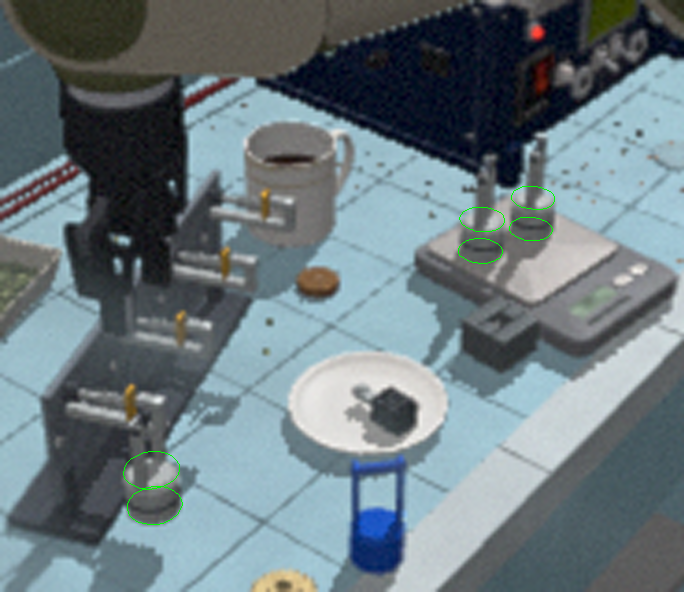

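Two weights stand on the pan at (482,235) and (530,212), and weight 1 (152,490) lines up with the model. I'm taking it.

>>> {"fn": "send_rows", "kwargs": {"deltas": [[[0.001,0,0.015,0,0,0],[0,0,0.015,0,0,0],[0,0,0.015,0,0,0],[0,0,0.015,0,0,0],[0,0,0.015,0,0,0],[0,0,0.015,0,0,0],[0,0,0.01,0,0,0],[0,0,0,0,0,0]]]}}

```text
clock: 30.5
tool_pos: [0.5251, 0.4057, 0.0819]
ee_rot: [0.0, 0.985, 0.172, -0.002]
contact_force: [-0.8, -0.5, 0.1]
gripper_width: 0.649
finger_force: 0.0
```

>>> {"fn": "send_rows", "kwargs": {"deltas": [[[0,0,0,0,0,0],[0,0,0,0,0,0],[0,0,0,0,0,0],[0,0,0,0,0,0],[0,0,0,0,0,0],[0,0,0,0,0,0],[0,0,0,0,0,0]]], "gripper": 0.0}}

```text
clock: 31.2
tool_pos: [0.5262, 0.4066, 0.0843]
ee_rot: [-0.0, 0.985, 0.172, -0.0]
contact_force: [0.1, -3.0, 5.4]
gripper_width: 0.407
finger_force: 59.7
```

>>> {"fn": "send_rows", "kwargs": {"deltas": [[[0,0,-0.002,0,0,0],[0.004,0,0,0,0,0],[0.004,0,0,0,0,0],[0.004,0,0,0,0,0],[0.003,0,0,0,0,0],[0,0,0,0,0,0],[0,0,0,0,0,0]]]}}

```text
clock: 31.9
tool_pos: [0.5393, 0.4117, 0.0846]
ee_rot: [-0.0, 0.985, 0.172, -0.002]
contact_force: [-3.7, -1.1, -2.3]
gripper_width: 0.409
finger_force: 60.0
```

>>> {"fn": "send_rows", "kwargs": {"deltas": [[[0,0,-0.006,0,0,0],[0,0,-0.008,0,0,0],[0,0,-0.008,0,0,0],[0,0,-0.006,0,0,0],[0,0,0,0,0,0]]]}}

```text
clock: 32.4
tool_pos: [0.5409, 0.4122, 0.1151]
ee_rot: [-0.001, 0.985, 0.172, 0.001]
contact_force: [0.5, -0.0, -2.6]
gripper_width: 0.406
finger_force: 61.0
```

>>> {"fn": "send_rows", "kwargs": {"deltas": [[[-0.005,0,0,0,0,0],[-0.01,0,0,0,0,0],[-0.015,0,0,0,0,0],[-0.02,0,0,0,0,0],[-0.02,0,0,0,0,0],[-0.015,0,0,0,0,0],[0,0,0,0,0,0]]]}}

```text
clock: 33.1
tool_pos: [0.458, 0.3824, 0.1133]
ee_rot: [-0.0, 0.985, 0.173, -0.002]
contact_force: [0.7, 0.4, -3.0]
gripper_width: 0.406
finger_force: 61.0
```

```bash
python3 go.py .4569 -.039 .112 19.9
```

```text
t 33.1 [0.458  0.3824 0.1133] grip 0.406 61.0 F [ 0.7  0.4 -3. ]
shift(tool mm) [-144.4  395.9    1.5] | 421 turn [-0.04  0.2  -0.01]
```

>>> {"fn": "send_rows", "kwargs": {"deltas": [[[-0.008,0.022,0,0,0,0],[-0.0124,0.034,0,0,0,0],[-0.0124,0.034,0,0,0,0],[-0.0124,0.034,0,0,0,0],[-0.0124,0.034,0,0,0,0],[-0.0124,0.034,0,0,0,0],[-0.0124,0.034,0,0,0,0],[-0.0124,0.034,0,0,0,0],[-0.0124,0.034,0,0,0,0],[-0.0124,0.034,0,0,0,0],[-0.0124,0.034,0,0,0,0],[-0.0124,0.034,0,0,0,0]]]}}

```text
clock: 34.3
tool_pos: [0.459, -0.0407, 0.1134]
ee_rot: [0.0, 0.985, 0.172, -0.001]
contact_force: [1.4, -0.5, -2.1]
gripper_width: 0.412
finger_force: 61.0
```

>>> {"fn": "send_rows", "kwargs": {"deltas": [[[0,0,0,0,0,0],[0,0,0,0,0,0],[0,0,0,0,0,0]]]}}

```text
clock: 34.6
tool_pos: [0.4586, -0.0383, 0.1132]
ee_rot: [-0.0, 0.985, 0.173, -0.001]
contact_force: [0.1, 0.6, -2.0]
gripper_width: 0.406
finger_force: 61.1
```

>>> {"fn": "send_rows", "kwargs": {"deltas": [[[0,0,0.01,0,0,0],[0,0,0.008,0,0,0],[0,0,0.006,0,0,0],[0,0,0.002,0,0,0],[0,0,0,0,0,0],[0,0,0,0,0,0]]]}}

```text
clock: 35.2
tool_pos: [0.4584, -0.0387, 0.0873]
ee_rot: [-0.0, 0.985, 0.172, -0.001]
contact_force: [0.1, 0.3, -2.4]
gripper_width: 0.409
finger_force: 61.2
```

Contact is expected near 0.084.

>>> {"fn": "send_rows", "kwargs": {"deltas": [[[0,0,0.0015,0,0,0],[0,0,0.001,0,0,0],[0,0,0,0,0,0],[0,0,0,0,0,0]]]}}

```text
clock: 35.6
tool_pos: [0.4584, -0.0388, 0.0849]
ee_rot: [-0.0, 0.985, 0.172, -0.001]
contact_force: [-1.1, 0.5, 0.3]
gripper_width: 0.405
finger_force: 61.5
```

>>> {"fn": "send_rows", "kwargs": {"deltas": [[[0,0,0.0005,0,0,0],[0,0,0,0,0,0],[0,0,0,0,0,0]]]}}

```text
clock: 35.9
tool_pos: [0.4586, -0.0388, 0.0848]
ee_rot: [0.0, 0.985, 0.172, -0.001]
contact_force: [-1.6, 1.6, 6.8]
gripper_width: 0.411
finger_force: 62.0
```

>>> {"fn": "send_rows", "kwargs": {"deltas": [[[0,0,0,0,0,0],[0,0,0,0,0,0],[0,0,0,0,0,0],[0,0,0,0,0,0]]], "gripper": 0.65}}

```text
clock: 36.3
tool_pos: [0.4583, -0.0387, 0.0842]
ee_rot: [-0.0, 0.985, 0.172, -0.001]
contact_force: [0.3, -0.8, -0.7]
gripper_width: 0.653
finger_force: 0.0
```

>>> {"fn": "send_rows", "kwargs": {"deltas": [[[0,0,-0.01,0,0,0],[0,0,-0.02,0,0,0],[0,0,-0.03,0,0,0],[0,0,-0.03,0,0,0],[0,0,-0.03,0,0,0],[0,0.03,-0.02,0,0,0],[0,0.04,0,0,0,0],[0,0.04,0,0,0,0],[0,0.04,0,0,0,0],[0,0.04,0,0,0,0],[0,0.03,0,0,0,0],[0,0,0,0,0,0]]]}}

```text
clock: 37.5
tool_pos: [0.533, -0.2487, 0.2236]
ee_rot: [-0.0, 0.985, 0.171, -0.002]
contact_force: [-1.4, -0.8, -0.7]
gripper_width: 0.65
finger_force: 0.4
```

```bash
python3 dish.py
python3 - <<'E'
from h import *
S=bot.snapshot("scene");T=bot.snapshot("top")
a=cv2.resize(S["pixels"][140:270,240:400,::-1],(640,520),interpolation=cv2.INTER_CUBIC)
b=cv2.resize(T["pixels"][150:270,240:400,::-1],(640,480),interpolation=cv2.INTER_CUBIC)
o=np.zeros((480,800,3),np.uint8); o[:400,:400]=cv2.resize(a,(400,325))[np.minimum(np.arange(400),324)]; o[:300,400:]=cv2.resize(b,(400,300))
cv2.imwrite("pics/p10.png",o)
print(bot.get_state()["finger_force"])
E
```

```text
dish [ 0.5106 -0.078   0.015 ] 142
dish [0.4855 0.2026 0.012 ] 829
plug [321.1, 240.8, 18.7, 16.2] 0.69 [0.455  0.2071 0.022 ]
plug [346.6, 185.6, 14.5, 30.0] 0.35 [ 0.5625 -0.0904  0.022 ]
1.0710608022054657
```

View pics/p10.png

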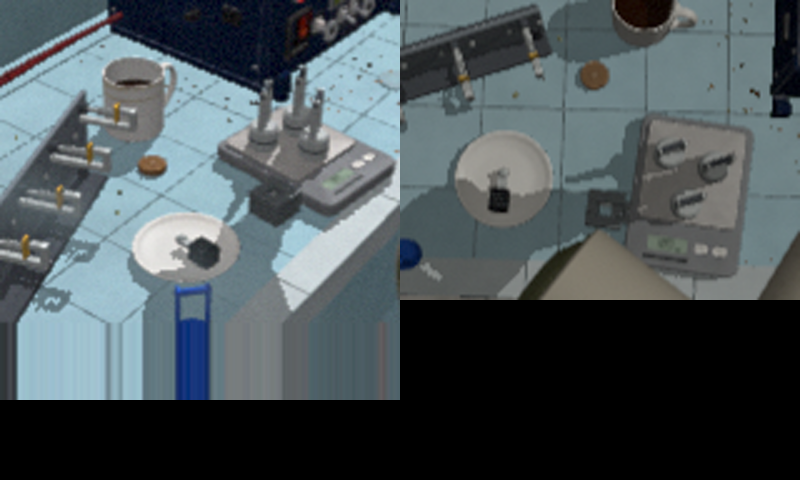

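All three weights stand upright on the pan and the plug is about 30 mm from the dish centre. The finger reads a small force (1 N), possibly from grazing the roaster, so I'm backing off.

>>> {"fn": "send_rows", "kwargs": {"deltas": [[[0,-0.02,0,0,0,0],[0,-0.03,0,0,0,0],[0,-0.03,0,0,0,0],[-0.03,-0.02,-0.01,0,0,0],[-0.03,0,-0.01,0,0,0],[-0.03,0,0,0,0,0],[0,0,0,0,0,0],[0,0,0,0,0,0],[0,0,0,0,0,0],[0,0,0,0,0,0]]]}}

```text
clock: 38.9
tool_pos: [0.4154, -0.1818, 0.2442]
ee_rot: [-0.0, 0.985, 0.173, -0.001]
contact_force: [-0.8, 0.8, -0.5]
gripper_width: 0.648
finger_force: 0.0
```

Run:
```python
from h import *
S=bot.snapshot("scene")
s=bot.get_state(); print(s["tool_pos"],s["finger_force"],s["contact_force"])
save(S,"p11.png",(240,120,440,270),4)
```

```text
[ 0.41535265 -0.18184934  0.24411878] 0.0 [-0.56586039 -0.08720899  0.34974925]
```

View pics/p11.png

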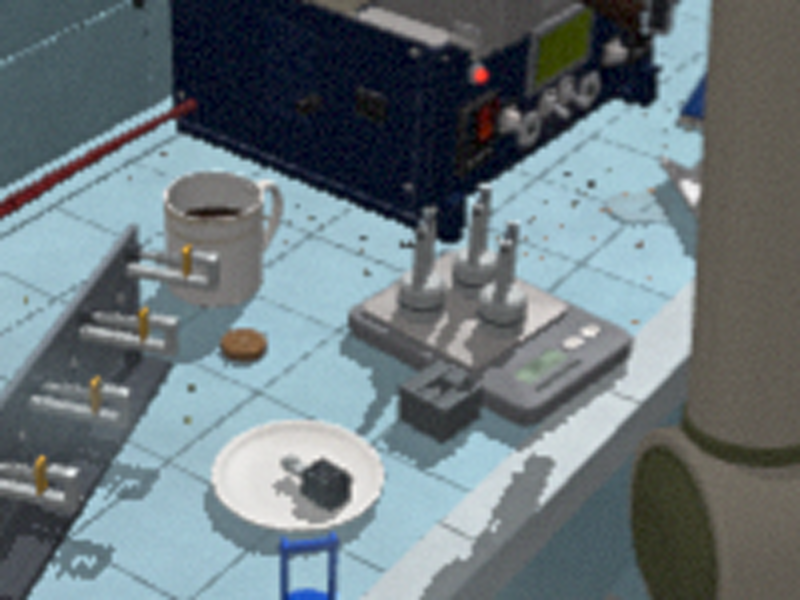

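The contact is gone (0 N). The three weights stand on the pan at (422,290), (475,265) and (503,300), and the plug is in the dish at (325,483). The mug and disc haven't moved and all the hooks are empty. Handing in.

```bash
python3 -c "
from cell import bot
print(bot.sign_off())"
```

```text
the job is handed in; nothing more can be done
None
```

The job is handed in: the lock plug lies in the white dish, and the three weights present (hooks 1, 3 and 4) stand upright on the scale's pan, all let go. No verdict came back. As I retreated, a finger read about 1 N, possibly from grazing the roaster, and I backed off to 0 N before handing in. In the last pictures the mug and disc had not moved. The scoop was mostly hidden behind the arm, so I did not re-check it.

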